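Release the dish from the clamp and show its underside to the inspection camera

TASK

Open the dish clamp by taking its crank peg once all the way round, anticlockwise seen from above, until the peg stands at the index mark again; leave it there. Then lift the petri dish out of the clamp and hold it in the air, right way up but leaning, so that its flat underside looks squarely into the tilted inspection camera, centred on the lens axis and 120 mm from the lens. Finish while still holding it there, still; do not touch the camera or disturb the other things on the bench.

Things in the scene. Friction and masses are not known exactly. Their poses are not given: they have to be found in the camera images.
- clamp_base: Dish clamp, fixed to the bench: aluminium plate 120 (x) x 260 (y) x 12 mm. Origin at the centre of its underside, z up. The dish nest is at y = +85 mm; a grey gear housing 100 x 100 mm (top z = 24 mm) with the crank disc is at y = -75 mm. The clamp stands on the left or the right half of the bench, the camera on the other half.
- dish_seat (a point): Top centre of the nest post under the dish (42 mm across, x = 0, y = 85, z = 32 mm of the plate). Four 5 mm steel pins stand round the dish on a 33 mm radius at 55, 125, 235 and 305 degrees from the plate's x axis, tops at z = 38 mm; along the plate's x axis both sides of the dish are free for the fingers, down to the plate at z = 12 mm.
- crank (a joint): Crank disc (88 mm across, top face at z = 31.5 mm) turning about a vertical axis at x = 0, y = -75 mm of the clamp plate. Value in rad: 0 at the start with the peg at the index mark, growing anticlockwise seen from above; 6.283 is one full turn. Turns lightly (about 0.05 N m) and stays where left; stop at 6.8. Geared to the jaw: one full turn draws the jaw back 14 mm.
- crank_peg (a point): Middle of the free part of the upright round steel crank peg (12 mm diameter, from z = 31.5 to 76.5 mm, point at z = 58 mm; 36 mm from the crank axis). It moves with the crank. The peg is sprung in a radial slot and gives up to 5 mm inward or outward (1.2 N per mm), so a hand slightly off the circle does not jam; it does not spin in the disc, but the round peg can turn between the fingers.
- index_mark (a point): Where the crank peg's middle stands at the start and again after a full turn: x = -36, y = -75, z = 58 mm of the clamp plate. The visible mark is a small upright steel block on the housing beside the disc, at x = -52 mm on the -x side.
- jaw_lip (a point): Tip of the steel lip (24 mm wide, 5 mm thick, top z = 54 mm) on the dark sliding jaw between crank and nest. At the start it reaches 9 mm over the dish edge, 2 mm above it, and stops the dish being lifted. The jaw slides toward the crank (plate's -y) as the crank turns; the lip is clear of the dish after about two thirds of a turn, 5 mm clear after a full one.
- dish: Round petri dish with its lid fast on it, 58 mm across, 15 mm high, about 20 g, clear with pale contents, the one lying in the clamp. Origin at the centre of its underside, z up through its lid.
- stand: Foot of the inspection camera, fixed to the bench: dark plate 100 x 110 x 12 mm, its centre 85 mm to the +x side of this origin (origin on the bench top), with two grey cheeks 80 mm apart over all and 90 mm high that carry the camera on a level hinge at x = 85, z = 70 mm.
- camera (a joint): Tilt of the camera head: angle in rad between the lens axis and the vertical; grows as the lens leans toward the stand's -x side. Stiff; set somewhere between 0.3 and 0.65.
- lens (a point): Centre of the lens glass, the free end of the black round barrel (42 mm across) on the white camera head, 50 mm from the hinge. The z axis of this point is the lens axis, pointing out of the lens up toward the viewing place.
- focus (a point): Viewing place: the point 120 mm in front of the lens on its axis, where the centre of the dish's underside has to be. Its z axis is the lens axis, pointing away from the lens; the dish's own z axis must point the same way.
- spare_dish: Another petri dish of the same size (58 x 15 mm), lying on the bench top behind the clamp: not the one wanted. Origin centre of underside.
- timer: White bench timer 60 x 66 x 19 mm on the bench behind the camera stand. Origin centre of underside.
- beaker: Glass beaker 74 mm across, 91 mm high, on the right side. Origin centre of underside.
- forceps: Steel forceps 130 x 14 x 9 mm lying on the right side. Origin centre of underside.

How it is judged:
By the outcome, as a careful person would: the job done as asked, in the order asked, and still so for the second after the job is handed in, while the arm keeps its last pose, push and grip.
It also fails if it takes over 61 s, if anything falls off the work surface, if the arm or the gripper's body presses on something with over 40 N, if the wrist force passes 120 N, or if a joint passes its speed limit or range.

ROBOT

A 6-joint arm with a two-finger parallel gripper is mounted at the origin on a cart in front of the work surface, level with it; the furniture and walls round the work are solid. World frame = base frame: x ahead of the robot, y to its left, z up, the work surface at z = 0. Lengths are in m, angles in rad, forces in N, time in s.
With the tool pointing down it reaches from about 0.35 to 0.85 m from the base axis. Payload 8.1 kg.
Tool frame: the origin (TCP) lies at the very end of the fingers, on their centre line; the grasp point (between the pads) lies 19 mm behind it; z points along the fingers, y is the direction in which the jaws open and shut (so a half turn about z gives the same grasp; the last joint's range is limited). The gripper opens to 93 mm and grips with 3 to 60 N. Pads are 15 mm wide; open, the fingers measure 128 mm over their backs; the gripper's body (75 mm by 188 mm) begins 65 mm behind the grasp point.
Start: joints at [-1.276, 0.13, 1.488, -0, 1.523, -0.085], TCP at [0.222, -0.557, 0.219] pointing down, gripper open.
Joint ranges: [-2.96, 2.96], [-0.89, 2.26], [0.02, 2.5], [-1.34, 4.48], [0, 2.73], [-2.66, 2.66]. Speed limits (rad/s): [2.39, 2.39, 2.79, 3.14, 3.14, 3.14].

INTERFACE

Orientations are given as a rotation vector (axis times angle).
In Python, from plant import robot gives the robot as it stands.
- The arm moves only by the shell command python3 -m inch 'ROWS' [FORCE]. ROWS is JSON, a list that holds one entry, the list of rows, each a list of 7 numbers: the shift along the tool's x, y, z in cm, then the turn, a rotation vector about the tool's x, y, z in degrees, then the gripper command: -1 is fully open, 1 is shut, values between are in proportion. A call has 1 to 5 rows; each row shifts and turns the commanded pose from where the row before left it, along the tool's axes as they then stand; what a row does not reach is not made up. A row lasts 1/10 s, in which the tool goes at most 50 mm and 8.59 degrees, less where a joint would pass 70% of its speed; a pose out of reach is approached as far as the arm can. A call with a gripper value outside its range is refused whole. The fingers move at their own pace and stop on an object; FORCE is the grip in N (left out, the last holds). Time passes only in rows, so rows that do not move let the fingers close. It gives the time, the measured TCP pose, the force and the opening at its end, in the units of the state.
- robot.read_state(): the state, without advancing time (a new reading comes with each control period).
- robot.read_camera(name): name is "scene" or "top" or "wrist"; returns a dict with "image" (384x512x3 uint8, blue, green, red), "K" (3x3 intrinsics, pixels), "distortion" ([k1, k2, p1, p2, k3] as OpenCV has them; the pictures are not rectified), "R" (3x3) and "t" (3): a world point X has camera coordinates R X + t; the wrist camera has in their place "tool_from_camera" (4x4, takes a point from camera to tool coordinates, whose origin is the TCP and whose axes are the flange's). Camera axes: x right, y down, z forward; pixel columns grow to the right and rows downward; lengths in m; the calibration is good to about 2 mm. A picture is of the moment at which its call begins: read the wrist's pose just before it. There is no depth.
- robot.close_job(): hands the job in, once; it reports no verdict.
The state is a dict: "t": time; "q": joint angles; "dq": joint speeds; "joint_torque": joint torques, N m; "tool_pos": TCP position; "orientation": TCP orientation; "force": force on the tool from outside, world axes, zero at the start; "wrist_torque": the same for the moment, N m; "opening": finger opening in m.
Only numpy, scipy, OpenCV 4.12 (cv2) and the standard library are available. Lean on these libraries where they do the work, as an engineer would, in place of code of your own. Each camera call takes 0.05 s, during which the arm holds its last target. There are 200 camera calls.

## Working session

There is one attempt and no reset: what is moved stays moved. The work goes in short steps, Python scripts to look and compute and a shell command to move; the robot and the scene stay as the last step left them, time stands still between calls to the robot, and variables do not carry over. Pictures are saved under pics/ and viewed, about 8 in all and at most 12, crops included, and the job is handed in when it is done.

```bash
mkdir -p pics; ls; python3 - <<'E'
from plant import robot
import cv2,pickle,numpy as np
d={}
for n in("scene","top"):
    c=robot.read_camera(n);d[n]=c;cv2.imwrite(f"pics/{n}0.png",c["image"])
    R=np.array(c["R"]);print(n,-R.T@np.array(c["t"]),np.array(c["K"]).round(1).tolist(),c["distortion"])
pickle.dump(d,open("cam0.pkl","wb"))
print(robot.read_state())
E
```

```text
pics
scene [ 0.17678567 -1.07085367  1.08211758] [[381.5, 0.0, 255.4], [0.0, 381.5, 183.2], [0.0, 0.0, 1.0]] [-0.00498584  0.          0.          0.          0.        ]
top [ 0.39826764 -0.17008107  1.5201486 ] [[403.1, 0.0, 253.9], [0.0, 403.1, 196.4], [0.0, 0.0, 1.0]] [-0.12270351  0.          0.          0.          0.        ]
{'t': 0.1, 'q': array([-1.27638289e+00,  1.31108826e-01,  1.48914028e+00, -1.06456630e-05,
        1.52301847e+00, -8.54190116e-02]), 'dq': array([ 0.00061108, -0.00221984, -0.00188555, -0.00098825, -0.00136339,
        0.00012041]), 'joint_torque': array([ 5.95200909e-04, -5.61342931e+01, -4.93096161e+01,  7.69771636e-02,
        2.91563157e-02, -4.62499781e-05]), 'tool_pos': array([ 0.2223168 , -0.55674364,  0.21769504]), 'orientation': array([-3.08347207e+00, -5.92745811e-01,  2.90885268e-04]), 'force': array([0.19438231, 0.14732916, 0.36634679]), 'wrist_torque': array([-0.02968011, -0.0187873 , -0.0197111 ]), 'opening': 0.09307716024862443}
```

View pics/top0.png

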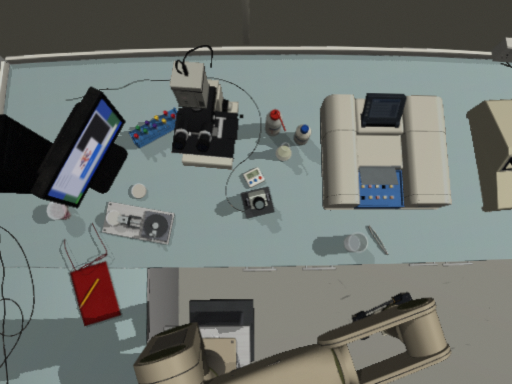

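View pics/scene0.png

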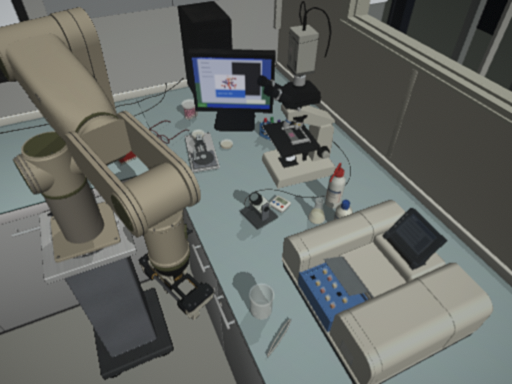

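The top view shows the clamp around (138,223), crank disc about (155,227), spare dish (138,191) and the camera stand (258,202) with the timer at (253,177). The microscope lies beyond, and the beaker and forceps are at (355,242) and (377,240). I'll enlarge it next.

```bash
cat > h.py <<'E'
import numpy as np,cv2,pickle
from scipy.spatial.transform import Rotation as Ro
def ray(c,uv):
    p=cv2.undistortPoints(np.array([[uv]],float),np.array(c["K"]),np.array(c["distortion"]))[0,0]
    R=np.array(c["R"]);o=-R.T@np.array(c["t"]);d=R.T@np.array([*p,1]);return o,d/np.linalg.norm(d)
def onz(c,uv,z):
    o,d=ray(c,uv);return o+d*(z-o[2])/d[2]
def proj(c,X):
    return cv2.projectPoints(np.array(X,float).reshape(-1,3),cv2.Rodrigues(np.array(c["R"]))[0],np.array(c["t"]),np.array(c["K"]),np.array(c["distortion"]))[0][:,0]
def wrist(robot):
    s=robot.read_state();c=robot.read_camera("wrist");T=np.eye(4)
    T[:3,:3]=Ro.from_rotvec(s["orientation"]).as_matrix();T[:3,3]=s["tool_pos"]
    W=np.linalg.inv(T@np.array(c["tool_from_camera"]));c["R"]=W[:3,:3];c["t"]=W[:3,3];return s,c
E
python3 - <<'E'
import cv2,pickle,numpy as np
from h import *
d=pickle.load(open("cam0.pkl","rb"));im=d["top"]["image"]
a=cv2.resize(im[165:255,95:180],None,fx=4.6,fy=5,interpolation=cv2.INTER_CUBIC)
a=cv2.resize(im[165:255,95:175],None,fx=5,fy=5,interpolation=cv2.INTER_CUBIC)
b=cv2.resize(im[165:225,225:295],None,fx=5,fy=5,interpolation=cv2.INTER_CUBIC)
b=np.vstack([b,np.zeros((150,350,3),np.uint8)])
cv2.imwrite("pics/crop0.png",np.hstack([a,b]))
c=d["top"]
for n,uv,z in(("clampc",(138,223),0.012),("disc",(155,227),.0315),("lens",(259,203),.12),("spare",(138,191),.015)):print(n,onz(c,uv,z))
from plant import robot
s,w=wrist(robot);print(np.array(w["tool_from_camera"]).round(3).tolist(),np.array(w["K"]).tolist(),w["distortion"])
E
```

```text
clampc [0.53399948 0.2544905  0.012     ]
disc [0.51668825 0.18437315 0.0315    ]
lens [ 0.5893796 -0.201568   0.12     ]
spare [0.65616272 0.2569407  0.015     ]
[[-0.0, -0.966, -0.26, 0.071], [1.0, -0.0, 0.0, 0.001], [-0.0, -0.26, 0.966, -0.168], [0.0, 0.0, 0.0, 1.0]] [[320.5866402784388, 0.0, 262.46876163145777], [0.0, 320.5866402784388, 191.1446678914695], [0.0, 0.0, 1.0]] [-0.03131327  0.          0.          0.          0.        ]
```

View pics/crop0.png

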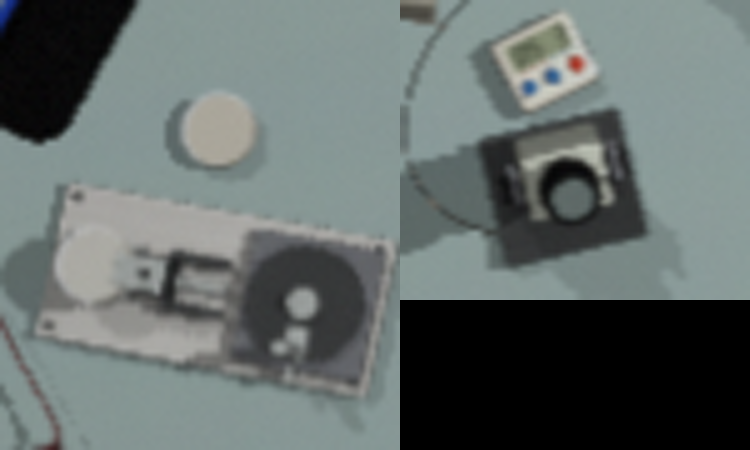

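The crop shows the clamp plate with corners near (65,185), (395,240), (360,395) and (33,335). The dish is at its left end, and the peg is at about (285,345) on the robot side. The stand plate has corners (483,140), (615,110), (645,232) and (497,268), with the lens ring at (570,190).

```bash
python3 - <<'E'
import pickle,numpy as np
from h import *
d=pickle.load(open("cam0.pkl","rb"));c=d["top"]
P=[onz(c,(u/5+94.6,v/5+164.6),.012) for u,v in((65,185),(395,240),(360,395),(33,335))]
ctr=np.mean(P,0);ey=(P[0]+P[3]-P[1]-P[2])[:2];ex=(P[0]+P[1]-P[2]-P[3])[:2]
print(ctr,np.linalg.norm(ey)/2,np.linalg.norm(ex)/2,np.degrees(np.arctan2(ey[1],ey[0])-np.pi/2),np.degrees(np.arctan2(ex[1],ex[0])))
S=[onz(c,((u-400)/5+224.6,v/5+164.6),.012) for u,v in((483,140),(615,110),(645,232),(497,268))]
print(np.array(S).round(3),np.mean(S,0));ex=(S[0]+S[1]-S[2]-S[3])[:2];print(np.linalg.norm(ex)/2,np.degrees(np.arctan2(ex[1],ex[0])))
print(onz(c,((575-400)/5+224.6,195/5+164.6),.115))
E
python3 - <<'E'
from plant import robot
from scipy.spatial.transform import Rotation as R
print(R.from_rotvec(robot.read_state()["orientation"]).as_matrix().round(3))
E
```

```text
[0.53682382 0.25883483 0.012     ] 0.2587521052008759 0.11784954533778379 -10.26704519297679 -11.272140722130084
[[ 0.645 -0.137  0.012]
 [ 0.667 -0.238  0.012]
 [ 0.573 -0.258  0.012]
 [ 0.547 -0.147  0.012]] [ 0.6079106  -0.19503906  0.012     ]
0.09677636617525719 8.982732846609839
[ 0.58790228 -0.20375516  0.115     ]
[[ 0.929  0.371 -0.   ]
 [ 0.371 -0.929  0.001]
 [ 0.    -0.001 -1.   ]]
```

```bash
python3 -m inch '[[[3,-3,-2,0,0,0,-1],[3.2,-3.4,-1.5,0,0,0,-1],[3.3,-3.6,-0.5,0,0,0,-1],[3.3,-3.6,-0.5,0,0,0,-1],[3.3,-3.6,-0.5,0,0,0,-1]]]'; python3 -m inch '[[[3.3,-3.6,-0.5,0,0,0,-1],[3.3,-3.6,-0.5,0,0,0,-1],[3.3,-3.6,0,0,0,0,-1],[3.3,-3.6,0,0,0,0,-1],[3.3,-3.6,0,0,0,0,-1]]]'; python3 -m inch '[[[3.3,-3.6,0,0,0,0,-1],[3.3,-3.6,0,0,0,0,-1],[3.3,-3.6,0,0,0,0,-1],[3.3,-3.6,0,0,0,0,-1],[3.3,-3.6,0,0,0,0,-1]]]'
```

```text
t: 0.65
tool_pos: [0.3084, -0.336, 0.2686]
orientation: [-3.085, -0.592, -0.0]
force: [0.4, 0.6, 0.1]
opening: 0.093
t: 1.15
tool_pos: [0.3949, -0.1076, 0.2787]
orientation: [3.085, 0.592, 0.001]
force: [1.0, -0.8, 0.7]
opening: 0.0931
t: 1.65
tool_pos: [0.4814, 0.1211, 0.2785]
orientation: [3.085, 0.594, 0.0]
force: [0.8, 0.4, 0.2]
opening: 0.0932
```

```bash
python3 -m inch '[[[2.4,-3.3,0,0,0,0,-1],[2.4,-3.3,0,0,0,0,-1],[2.4,-3.3,0,0,0,0,-1],[0,0,0,0,0,-8.2,-1],[0,0,0,0,0,-8.2,-1]]]';python3 -m inch '[[[0,0,0,0,0,-8.2,-1],[0,0,0,0,0,-8.2,-1],[0,0,0,0,0,-8.2,-1],[0,0,0,0,0,-8.2,-1],[0,0,0,0,0,-8.2,-1]]]';python3 -m inch '[[[0,0,0,0,0,0,-1]]]'; python3 - <<'E'
from h import *
from plant import robot
s,c=wrist(robot);pickle.dump(c,open("w1.pkl","wb"));cv2.imwrite("pics/w1.png",cv2.resize(c["image"],(768,576),interpolation=cv2.INTER_CUBIC))
th=np.radians(-10.8);C=np.array([.537,.259]);Rm=np.array([[np.cos(th),-np.sin(th)],[np.sin(th),np.cos(th)]])
for n,p in dict(peg=(-.036,-.075,.0765),axis=(0,-.075,.0315),dish=(0,.085,.047),c1=(.06,.13,.012),c2=(.06,-.13,.012),c3=(-.06,-.13,.012),c4=(-.06,.13,.012)).items():
    print(n,proj(c,[*(C+Rm@p[:2]),p[2]])*1.5)
E
```

```text
t: 2.15
tool_pos: [0.511, 0.2389, 0.2776]
orientation: [2.965, 1.039, -0.003]
force: [-1.0, 0.2, 0.0]
opening: 0.0928
t: 2.65
tool_pos: [0.5112, 0.2375, 0.2782]
orientation: [-2.415, -2.009, 0.001]
force: [1.0, 0.6, -0.8]
opening: 0.0928
t: 2.75
tool_pos: [0.5112, 0.2375, 0.2783]
orientation: [-2.419, -2.004, 0.001]
force: [-0.4, -0.2, -0.5]
opening: 0.0932
peg [[376.39377544 310.99552137]]
axis [[418.31163644 295.60365506]]
dish [[422.21526962 104.89174946]]
c1 [[492.68215876  52.79460534]]
c2 [[478.45834386 344.72340682]]
c3 [[354.44840016 344.49685061]]
c4 [[348.63522054  52.32155498]]
```

View pics/w1.png

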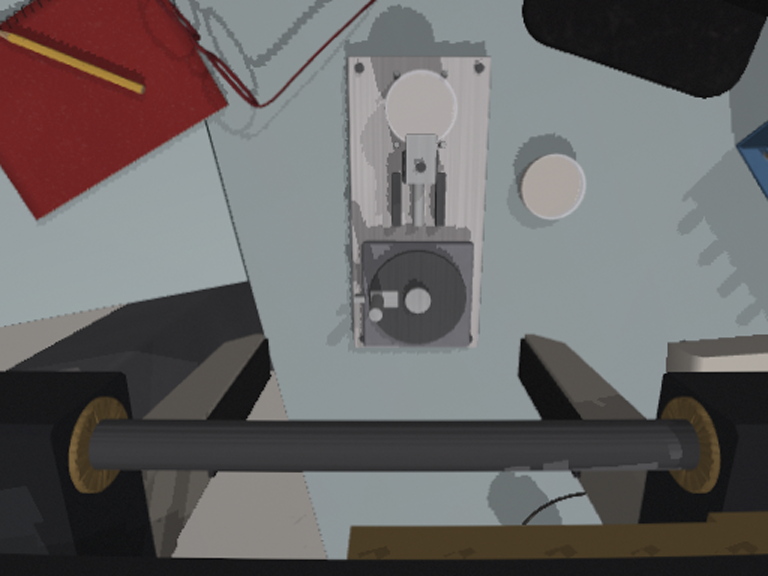

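The wrist view shows plate corners (350,57), (490,56), (478,348) and (353,349), the peg top at (376,315), the disc hub at (418,300) and the dish at (421,107). The estimate is right to within about 3 mm. Next I turn the jaws along the plate's y and go above the peg.

```bash
python3 -m inch '[[[0,0,0,0,0,-8.2,0],[0,0,0,0,0,-8.2,0.2],[0,0,0,0,0,-8.2,0.2],[0,0,0,0,0,-8.2,0.2],[0,0,0,0,0,-8.2,0.2]]]';python3 -m inch '[[[0,0,0,0,0,-8.2,0.2],[0,0,0,0,0,-8.2,0.2],[0,0,0,0,0,-8.2,0.2],[0,0,0,0,0,-8.2,0.2],[0,0,0,0,0,-8.2,0.2]]]';python3 -m inch '[[[0,0,0,0,0,-8,0.2],[0.7,-2.6,4,0,0,0,0.2],[0.7,-2.6,4,0,0,0,0.2],[0,0,1.5,0,0,0,0.2],[0,0,0,0,0,0,0.2]]]'; python3 - <<'E'
from h import *
from plant import robot
s,c=wrist(robot);pickle.dump(c,open("w2.pkl","wb"));cv2.imwrite("pics/w2.png",cv2.resize(c["image"],(768,576),interpolation=cv2.INTER_CUBIC))
print(proj(c,[.487,.189,.0765])*1.5, proj(c,s["tool_pos"])*1.5)
E
```

```text
t: 3.3
tool_pos: [0.5113, 0.2375, 0.2785]
orientation: [-1.566, -2.723, 0.0]
force: [0.1, -0.4, -0.2]
opening: 0.0575
t: 3.8
tool_pos: [0.5113, 0.2375, 0.2784]
orientation: [-0.513, -3.099, 0.0]
force: [-0.3, 0.8, -0.2]
opening: 0.0372
t: 4.3
tool_pos: [0.4859, 0.1884, 0.1807]
orientation: [-0.303, -3.122, 0.003]
force: [-0.2, -0.3, 0.5]
opening: 0.0372
[[397.26751872 287.9257165 ]] [[396.26934986 356.38466692]]
```

View pics/w2.png

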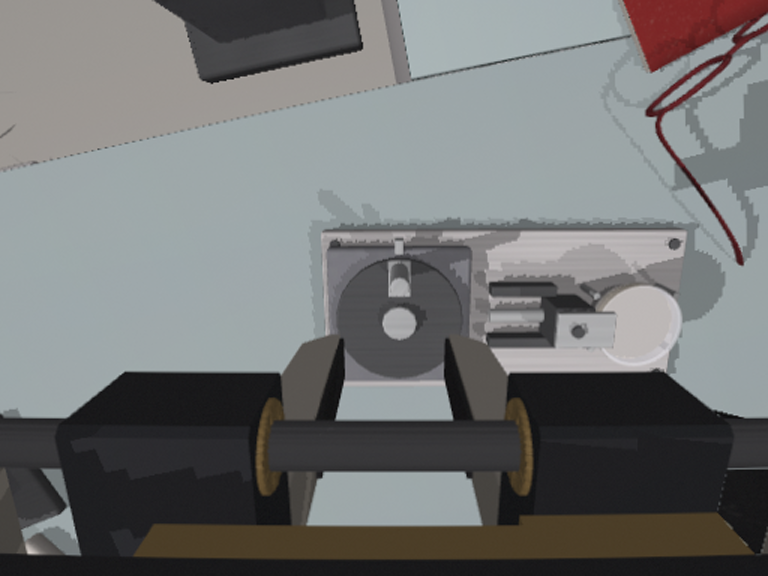

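```bash
python3 - <<'E'
from h import *
c=pickle.load(open("w2.pkl","rb"));im=c["image"]
cv2.imwrite("pics/w2c.png",cv2.resize(im[150:250,205:325],None,fx=6,fy=6,interpolation=cv2.INTER_CUBIC))
C=np.array([.5365,.256]);th=np.radians(-10.8);Rm=np.array([[np.cos(th),-np.sin(th)],[np.sin(th),np.cos(th)]])
for p in((-.036,-.075,.0315),(-.036,-.075,.0765),(0,-.075,.0315),(-.052,-.075,.024)):print(p,(proj(c,[*(C+Rm@p[:2]),p[2]])-[205,150])*6)
E
```

```text
(-0.036, -0.075, 0.0315) [[358.45733539 184.03441892]]
(-0.036, -0.075, 0.0765) [[359.67613626 252.15343271]]
(0, -0.075, 0.0315) [[359.08407519 385.93702765]]
(-0.052, -0.075, 0.024) [[357.99618344  82.96709266]]
```

View pics/w2c.png

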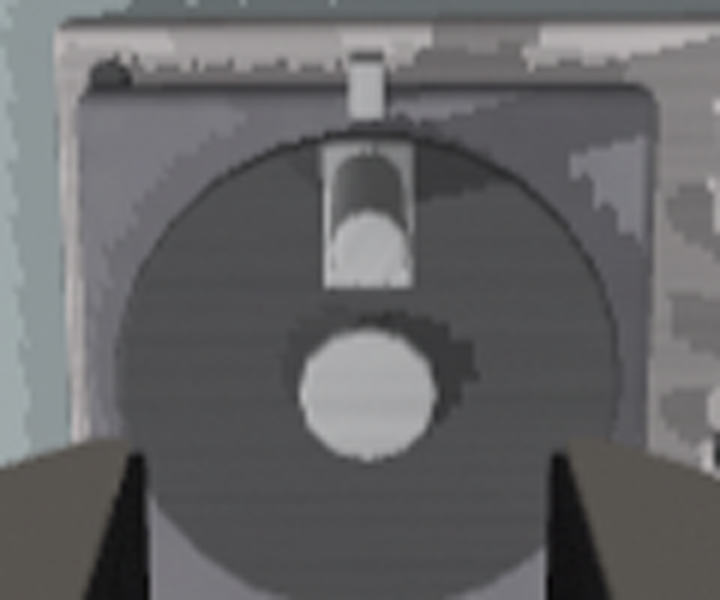

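The close-up shows the peg top at (368,250), predicted at (360,252), the index block at (366,90) and the hub at (367,395). The clamp therefore sits about 1.4 mm further along +y than I had it. Next I descend and grip the peg.

```bash
python3 -m inch '[[[-0.1,0.2,3.5,0,0,0,0.2],[0,0,3.5,0,0,0,0.2],[0,0,3.5,0,0,0,0.2],[0,0,2.2,0,0,0,0.2],[0,0,1,0,0,0,0.2]]]' 25; python3 -m inch '[[[0,0,0,0,0,0,1],[0,0,0,0,0,0,1],[0,0,0,0,0,0,1],[0,0,0,0,0,0,1],[0,0,0,0,0,0,1]]]' 25
```

```text
t: 4.85
tool_pos: [0.4902, 0.1918, 0.0467]
orientation: [0.298, 3.127, 0.001]
force: [-0.5, 0.5, -0.4]
opening: 0.0375
t: 5.35
tool_pos: [0.4907, 0.1912, 0.0485]
orientation: [0.297, 3.125, 0.002]
force: [-0.7, 0.5, 7.5]
opening: 0.0112
```

```bash
python3 -m inch '[[[0,0,0,0,0,0,1],[0,0,0,0,0,0,1]]]' 25; python3 - <<'E'
from h import *
from plant import robot
s,c=wrist(robot);print(s["tool_pos"],s["force"],s["wrist_torque"]);cv2.imwrite("pics/w3.png",cv2.resize(c["image"][150:350,130:400],None,fx=2.5,fy=2.5,interpolation=cv2.INTER_CUBIC))
E
```

```text
t: 5.55
tool_pos: [0.4908, 0.1912, 0.0485]
orientation: [0.297, 3.124, 0.002]
force: [-0.1, -0.2, 6.1]
opening: 0.0116
[0.49075221 0.19120613 0.04847711] [-0.13346456 -0.20858922  6.08112772] [-0.00234932 -0.08269642 -0.01410719]
```

View pics/w3.png

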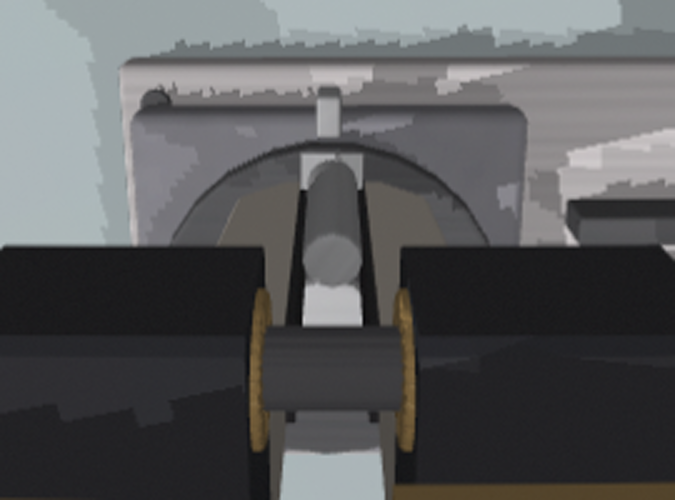

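The crop shows the peg between the pads, but toward the camera-side edge (about 3 mm off centre). I'll reopen briefly, centre and regrip.

```bash
python3 -m inch '[[[0,0,0,0,0,0,0.4],[0,0,0,0,0,0,0.4],[0.35,0,0,0,0,0,0.4],[0,0,0,0,0,0,0.4],[0,0,0,0,0,0,0.4]]]' 25;python3 -m inch '[[[0,0,0,0,0,0,1],[0,0,0,0,0,0,1],[0,0,0,0,0,0,1],[0,0,0,0,0,0,1]]]' 25
```

```text
t: 6.1
tool_pos: [0.4855, 0.1915, 0.0464]
orientation: [-0.296, -3.127, 0.0]
force: [-1.3, -0.3, 0.1]
opening: 0.0276
t: 6.5
tool_pos: [0.4858, 0.1916, 0.0466]
orientation: [-0.297, -3.127, -0.0]
force: [0.7, 0.8, -0.4]
opening: 0.0112
```

```bash
python3 -m inch '[[[-0.12,-0.93,0,0,0,0,1],[-0.36,-0.87,0,0,0,0,1],[-0.57,-0.75,0,0,0,0,1]]]';python3 -m inch '[[[-0.75,-0.57,0,0,0,0,1],[-0.87,-0.36,0,0,0,0,1],[-0.93,-0.12,0,0,0,0,1],[0,0,0,0,0,0,1]]]'
```

```text
t: 6.8
tool_pos: [0.4902, 0.1658, 0.0467]
orientation: [-0.295, -3.126, -0.004]
force: [-6.0, 7.7, 2.5]
opening: 0.0109
t: 7.2
tool_pos: [0.5143, 0.1492, 0.0466]
orientation: [-0.297, -3.126, -0.0]
force: [-2.6, 0.7, 2.6]
opening: 0.0117
```

```bash
python3 -m inch '[[[-0.93,0.12,0,0,0,0,1],[-0.87,0.36,0,0,0,0,1],[-0.75,0.57,0,0,0,0,1],[-0.57,0.75,0,0,0,0,1]]]';python3 -m inch '[[[-0.36,0.87,0,0,0,0,1],[-0.12,0.93,0,0,0,0,1],[0,0,0,0,0,0,1]]]';python3 - <<'E'
from h import *
from plant import robot
s,c=wrist(robot);print(s["tool_pos"],s["force"],s["wrist_torque"]);cv2.imwrite("pics/w4.png",cv2.resize(c["image"][150:350,130:400],None,fx=2.5,fy=2.5,interpolation=cv2.INTER_CUBIC))
E
```

```text
t: 7.6
tool_pos: [0.5483, 0.1589, 0.0466]
orientation: [-0.297, -3.127, 0.007]
force: [0.6, -16.3, 2.0]
opening: 0.0112
t: 7.9
tool_pos: [0.562, 0.1755, 0.0473]
orientation: [0.297, 3.116, -0.004]
force: [24.3, -10.5, -15.0]
opening: 0.0082
[0.56204402 0.17549368 0.04730154] [ 24.34265677 -10.5009332  -14.99803788] [-1.67531595 -4.34783934  0.15136185]
```

View pics/w4.png

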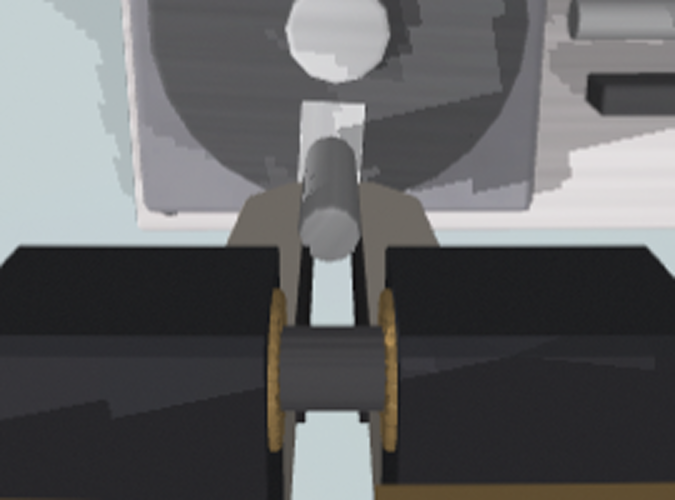

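The crop shows the peg slipping to the camera-side edge of the pads (opening 8 mm, force 30 N). I'll let go, re-measure and re-centre.

```bash
python3 -m inch '[[[0,0,0,0,0,0,0.4],[0,0,0,0,0,0,0.3],[0,0,0,0,0,0,0.3],[0,0,0,0,0,0,0.3]]]';python3 - <<'E'
from h import *
from plant import robot
s,c=wrist(robot);print(s["tool_pos"],s["force"],s["opening"]);pickle.dump(c,open("w5.pkl","wb"));cv2.imwrite("pics/w5.png",cv2.resize(c["image"][150:350,130:400],None,fx=2.5,fy=2.5,interpolation=cv2.INTER_CUBIC))
E
```

```text
t: 8.35
tool_pos: [0.5561, 0.1781, 0.0464]
orientation: [-0.296, -3.127, 0.0]
force: [0.8, 0.5, -0.3]
opening: 0.0317
[0.55608932 0.1780955  0.0464386 ] [ 0.82595224  0.53955656 -0.3303576 ] 0.031731347906867505
```

View pics/w5.png

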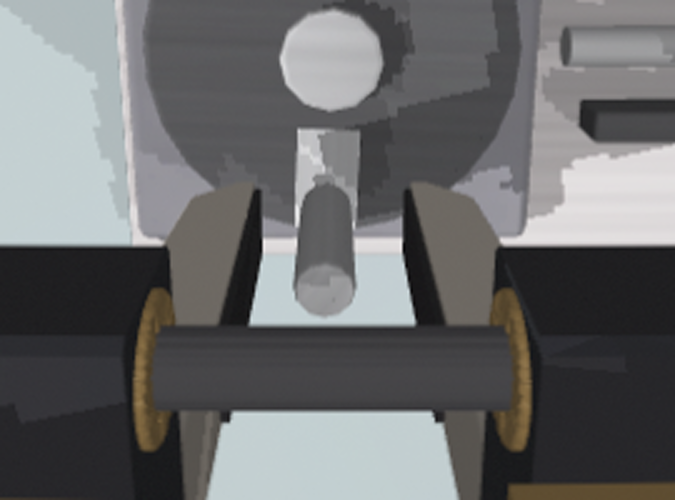

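The crop shows the released peg between the open pads, top at (325,290), with its slot pointing away from the robot. The crank is therefore at about half a turn.

```bash
python3 - <<'E'
from h import *
c=pickle.load(open("w5.pkl","rb"))
print(onz(c,(130+325/2.5-.3,150+290/2.5-.3),.0765),onz(c,(130+331/2.5-.3,150+60/2.5-.3),.0375))
c=pickle.load(open("w2.pkl","rb"))
print(onz(c,(205+368/6-.4,150+250/6-.4),.0765),onz(c,(205+367/6-.4,150+395/6-.4),.0375))
E
```

```text
[0.55720121 0.17559357 0.0765    ] [0.52156584 0.18349986 0.0375    ]
[0.48657276 0.19005703 0.0765    ] [0.5217922  0.18338895 0.0375    ]
```

```bash
python3 -m inch '[[[0,0,-3,0,0,0,0.3],[0,0,-3,0,0,0,0.3],[0,0,0,0,0,8.2,0.3],[0,0,0,0,0,8.2,0.3],[0,0,0,0,0,8.2,0.3]]]';for i in 1 2 3; do python3 -m inch '[[[0,0,0,0,0,8.2,0.3],[0,0,0,0,0,8.2,0.3],[0,0,0,0,0,8.2,0.3],[0,0,0,0,0,8.2,0.3],[0,0,0,0,0,8.2,0.3]]]' | tail -5;done; python3 -m inch '[[[0,0,0,0,0,8.2,0.3],[0,0,0,0,0,8.2,0.3],[0,0,0,0,0,8.2,0.3],[0,0,0,0,0,8.2,0.3],[0,0,0,0,0,0,0.3]]]'; python3 - <<'E'
from h import *
from plant import robot
s,c=wrist(robot);R=Ro.from_rotvec(s["orientation"]).as_matrix();print(R.round(3).tolist(),s["q"].round(2))
print("peg delta tool cm",R.T@(np.array([.5572,.1762,.045])-s["tool_pos"])*100)
E
```

```text
t: 8.9
tool_pos: [0.5565, 0.1782, 0.107]
orientation: [0.964, 2.99, 0.0]
force: [-0.3, -0.2, -0.6]
opening: 0.0327
t: 9.4
tool_pos: [0.5562, 0.1782, 0.1066]
orientation: [-1.95, -2.463, 0.0]
force: [-1.0, -0.0, -0.3]
opening: 0.0323
t: 9.9
tool_pos: [0.5562, 0.1782, 0.1065]
orientation: [-2.689, -1.624, 0.0]
force: [0.9, -0.9, -0.4]
opening: 0.0322
t: 10.4
tool_pos: [0.5562, 0.1782, 0.1066]
orientation: [-3.088, -0.579, 0.0]
force: [0.1, -0.2, -0.4]
opening: 0.0324
t: 10.9
tool_pos: [0.5562, 0.1782, 0.1065]
orientation: [3.126, -0.311, -0.0]
force: [-0.0, -0.2, -0.4]
opening: 0.0324
[[0.98, -0.197, -0.0], [-0.197, -0.98, 0.0], [-0.0, 0.0, -1.0]] [0.22 0.17 1.66 0.   1.32 1.99]
peg delta tool cm [0.13606482 0.17466455 6.15458761]
```

```bash
python3 -m inch '[[[0.12,0.17,3,0,0,0,0.3],[0,0,2,0,0,0,0.3],[0,0,1.1,0,0,0,0.3],[0,0,0,0,0,0,1],[0,0,0,0,0,0,1]]]' 20;python3 -m inch '[[[0,0,0,0,0,0,1],[0,0,0,0,0,0,1],[0,0,0,0,0,0,1]]]' 20; python3 -m inch '[[[-0.03,-0.47,0,0,0,-7.5,1],[-0.03,-0.47,0,0,0,-7.5,1],[-0.03,-0.47,0,0,0,-7.5,1],[-0.03,-0.47,0,0,0,-7.5,1]]]' 20
```

```text
t: 11.45
tool_pos: [0.5577, 0.1762, 0.0462]
orientation: [-3.127, 0.305, -0.001]
force: [-0.0, -0.4, 0.5]
opening: 0.0213
t: 11.75
tool_pos: [0.5585, 0.1763, 0.0471]
orientation: [-3.126, 0.307, -0.004]
force: [0.4, -0.2, 4.7]
opening: 0.0114
t: 12.15
tool_pos: [0.5575, 0.195, 0.0471]
orientation: [-3.098, -0.52, -0.004]
force: [0.3, 0.2, 3.7]
opening: 0.0111
```

```bash
for i in 1; do python3 -m inch '[[[-0.03,-0.47,0,0,0,-7.5,1],[-0.03,-0.47,0,0,0,-7.5,1],[-0.03,-0.47,0,0,0,-7.5,1],[-0.03,-0.47,0,0,0,-7.5,1],[-0.03,-0.47,0,0,0,-7.5,1]]]' 20;done;python3 -m inch '[[[-0.03,-0.47,0,0,0,-7.5,1],[-0.03,-0.47,0,0,0,-7.5,1],[-0.03,-0.47,0,0,0,-7.5,1],[-0.03,-0.47,0,0,0,-7.5,1],[-0.03,-0.47,0,0,0,-7.5,1]]]' 20
```

```text
t: 12.65
tool_pos: [0.5435, 0.2136, 0.0472]
orientation: [2.766, 1.488, 0.005]
force: [1.4, 0.7, 4.8]
opening: 0.0116
t: 13.15
tool_pos: [0.5211, 0.2199, 0.0471]
orientation: [2.14, 2.298, 0.005]
force: [2.4, 2.0, 2.5]
opening: 0.0116
```

```bash
python3 -m inch '[[[-0.03,-0.47,0,0,0,-7.5,1],[-0.03,-0.47,0,0,0,-7.5,1],[-0.03,-0.47,0,0,0,-7.5,1],[-0.03,-0.47,0,0,0,-7.5,1],[-0.03,-0.47,0,0,0,-7.5,1]]]' 20;python3 -m inch '[[[-0.03,-0.47,0,0,0,-7.5,1],[-0.03,-0.47,0,0,0,-7.5,1],[-0.03,-0.47,0,0,0,-7.5,1],[-0.03,-0.47,0,0,0,-7.5,1],[0,0,0,0,0,0,1]]]' 20
```

```text
t: 13.65
tool_pos: [0.4995, 0.2114, 0.0471]
orientation: [1.287, 2.864, 0.005]
force: [0.4, 4.1, 2.7]
opening: 0.0113
t: 14.15
tool_pos: [0.4888, 0.1955, 0.0471]
orientation: [0.505, 3.099, 0.003]
force: [-1.0, 3.2, 6.0]
opening: 0.0111
```

```bash
python3 -m inch '[[[-0.03,-0.47,0,0,0,-7.5,1],[0,-0.12,0,0,0,-2,1],[0,0,0,0,0,0,1],[0,0,0,0,0,0,1]]]' 20;python3 -m inch '[[[0,0,0,0,0,0,0.4],[0,0,0,0,0,0,0.3],[0,0,-4,0,0,0,0.2],[0,0,-4.9,0,0,0,0.2],[0,0,-4.9,0,0,0,0.2]]]';python3 -m inch '[[[0,0,0,0,0,0,0.2]]]'|head -2;python3 - <<'E'
from h import *
from plant import robot
s,c=wrist(robot);print(s["tool_pos"],s["orientation"]);pickle.dump(c,open("w6.pkl","wb"))
x,y=proj(c,[.4866,.1901,.0765])[0].astype(int);print(x,y)
cv2.imwrite("pics/w6.png",cv2.resize(c["image"][120:270,150:400],None,fx=3.2,fy=3.2,interpolation=cv2.INTER_CUBIC))
for p in([.4866,.1901,.0765],[.5218,.1832,.0375]):print((proj(c,p)-[150,120])*3.2)
E
```

```text
t: 14.55
tool_pos: [0.4874, 0.1901, 0.0471]
orientation: [0.254, 3.129, 0.003]
force: [-1.3, 3.7, 5.7]
opening: 0.0114
t: 15.05
tool_pos: [0.4856, 0.1886, 0.1843]
orientation: [-0.254, -3.129, 0.002]
force: [1.9, 1.1, -0.7]
opening: 0.0367
t: 15.15
tool_pos: [0.4908, 0.1901, 0.192]
[0.49082424 0.19008181 0.1920368 ] [0.25289015 3.11931453 0.00658713]
262 181
[[359.06142707 196.27921674]]
[[355.19773981 273.524152  ]]
```

View pics/w6.png

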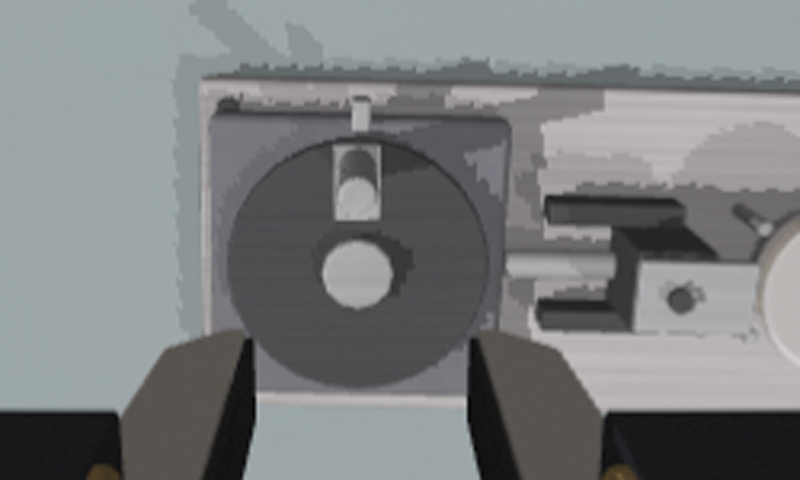

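The view shows the peg at (357,196), where the start-pose prediction is (359,196), so it is within about 0.5 mm or 1° of the index block at (361,115). The jaw lip is now clear of the dish. Next I turn the jaws and go above the dish.

```bash
python3 -m inch '[[[0,0,0,0,0,8.3,-0.7],[0,0,0,0,0,8.3,-0.7],[0,0,0,0,0,8.3,-0.7],[0,0,0,0,0,8.3,-0.7],[0,0,0,0,0,8.3,-0.7]]]'|head -2;python3 -m inch '[[[0,0,0,0,0,8.3,-0.7],[0,0,0,0,0,8.3,-0.7],[0,0,0,0,0,8.3,-0.7],[0,0,0,0,0,8.3,-0.7],[0,0,0,0,0,8.3,-0.7]]]'|head -2;python3 -m inch '[[[0,0,0,0,0,8.3,-0.7],[4,0.8,0,0,0,0,-0.7],[4,0.8,0,0,0,0,-0.7],[4,0.8,0,0,0,0,-0.7],[3.9,0.8,0,0,0,0,-0.7]]]';python3 -m inch '[[[0,0,0,0,0,0,-0.7],[0,0,0,0,0,0,-0.7]]]';python3 - <<'E'
from h import *
from plant import robot
c1=pickle.load(open("w1.pkl","rb"));s,c=wrist(robot);pickle.dump(c,open("w7.pkl","wb"));cv2.imwrite("pics/w7.png",c["image"])
R=Ro.from_rotvec(s["orientation"]).as_matrix();print(R.round(3).tolist(),s["tool_pos"])
for n,k,g in(("w1",c1,(.5518,.3404,.047)),("w7",c,(.5518,.3404,.047))):
    p=proj(k,g)[0];e=proj(k,np.array(g)+[.029,0,0])[0];r=np.linalg.norm(e-p)
    h=cv2.HoughCircles(cv2.cvtColor(k["image"],6),cv2.HOUGH_GRADIENT,1.0,10,param1=100,param2=12,minRadius=int(r*.9),maxRadius=int(r*1.12))
    print(n,p,r)
    for q in (h[0] if h is not None else []):
        if np.hypot(*(q[:2]-p))<15:print("  circ",q,onz(k,q[:2],.047))
E
```

```text
t: 15.7
tool_pos: [0.4855, 0.1886, 0.1815]
t: 16.2
tool_pos: [0.4855, 0.1886, 0.1815]
t: 16.7
tool_pos: [0.5467, 0.3404, 0.1813]
orientation: [-2.416, -2.007, 0.005]
force: [0.9, 0.1, 0.3]
opening: 0.0792
t: 16.9
tool_pos: [0.546, 0.3394, 0.1808]
orientation: [-2.415, -2.009, 0.007]
force: [0.5, 0.6, -0.3]
opening: 0.079
[[0.182, 0.983, -0.004], [0.983, -0.182, -0.002], [-0.003, -0.003, -1.0]] [0.54598495 0.33939726 0.18077216]
w1 [280.83928806  71.95871568] 24.801436227534012
  circ [280.5  70.5  24.1] [0.5516886  0.34207795 0.047     ]
w7 [269.33548396 178.35509613] 30.20188250673854
  circ [267.5 178.5  28. ] [0.55003357 0.34057912 0.047     ]
```

```bash
python3 -m inch '[[[0.2,0.45,4.5,0,0,0,-0.7],[0,0,4.5,0,0,0,-0.7],[0,0,3.5,0,0,0,-0.7],[0,0,2,0,0,0,-0.7],[0,0,1.1,0,0,0,-0.7]]]' 8;python3 -m inch '[[[0,0,0,0,0,0,-0.7],[0,0,0,0,0,0,-0.7]]]' 8
```

```text
t: 17.45
tool_pos: [0.55, 0.3383, 0.0248]
orientation: [-2.417, -2.006, 0.007]
force: [0.1, 0.9, 0.4]
opening: 0.0791
t: 17.65
tool_pos: [0.5527, 0.3405, 0.0292]
orientation: [2.416, 2.007, 0.003]
force: [0.0, -0.3, 0.6]
opening: 0.0792
```

```bash
python3 -m inch '[[[0,-0.15,0.6,0,0,0,-0.7],[0,0,0,0,0,0,-0.7],[0,0,0,0,0,0,-0.7]]]' 10;python3 -m inch '[[[0,0,0,0,0,0,0],[0,0,0,0,0,0,0],[0,0,0,0,0,0,0],[0,0,0,0,0,0,0],[0,0,0,0,0,0,0]]]' 10
```

```text
t: 17.95
tool_pos: [0.5506, 0.3411, 0.0223]
orientation: [2.416, 2.008, 0.001]
force: [0.1, -0.3, 0.0]
opening: 0.0787
t: 18.45
tool_pos: [0.5505, 0.341, 0.0218]
orientation: [-2.416, -2.008, -0.0]
force: [0.1, -0.0, -0.1]
opening: 0.0572
```

```bash
python3 -m inch '[[[0,0,-0.5,0,0,0,0],[0,0,-1.5,0,0,0,0],[0,0,-3,0,0,0,0],[0,0,-4.5,0,0,0,0],[0,0,-4.5,0,0,0,0]]]' 10;python3 -m inch '[[[0,0,-4,0,0,0,0],[0,0,-4,0,0,0,0],[-2,-0.1,-1,0,0,0,0],[-3.5,-0.2,0,0,0,0,0],[-4.5,-0.2,0,0,0,0,0]]]';python3 -m inch '[[[-4.6,-0.2,0,0,0,0,0],[-4.6,-0.2,0,0,0,0,0],[-4.6,-0.2,0,0,0,0,0],[-4.6,-0.2,0,0,0,0,0],[-4.6,-0.2,0,0,0,0,0]]]'
```

```text
t: 18.95
tool_pos: [0.5499, 0.3407, 0.1638]
orientation: [-2.416, -2.008, 0.001]
force: [0.5, 0.9, -0.2]
opening: 0.0576
t: 19.45
tool_pos: [0.5272, 0.2437, 0.2539]
orientation: [2.413, 2.01, 0.005]
force: [0.5, -1.3, -0.7]
opening: 0.0576
t: 19.95
tool_pos: [0.4747, 0.0177, 0.2532]
orientation: [2.415, 2.007, 0.002]
force: [1.5, -0.8, -0.3]
opening: 0.0573
```

```bash
python3 -m inch '[[[-4.6,-0.2,0,0,0,0,0],[-4.6,-0.3,0,0,0,0,0],[-4.6,-0.3,0,0,0,0,0],[-4.6,-0.3,0,0,0,0,0],[-4.2,-0.3,0,0,0,0,0]]]';python3 -m inch '[[[0,0,0,0,0,8.3,0],[0,0,0,0,0,8.3,0],[0,0,0,0,0,8.3,0],[0,0,0,0,0,8.3,0],[0,0,0,0,0,8.3,0]]]'|tail -1;python3 -m inch '[[[0,0,0,0,0,8.3,0],[0,0,0,0,0,8.3,0],[0,0,0,0,0,8.3,0],[0,0,0,0,0,0,0],[0,0,0,0,0,0,0]]]'
python3 - <<'E'
from h import *
from plant import robot
s,c=wrist(robot);t=robot.read_camera("top");sc=robot.read_camera("scene");pickle.dump((s,c,t,sc),open("w8.pkl","wb"))
a=c["image"];a=cv2.resize(a,None,fx=1.55,fy=1.55,interpolation=cv2.INTER_CUBIC)
cv2.imwrite("pics/w8.png",a);print(s["tool_pos"],s["opening"],proj(c,[[.588,-.204,.115],[.608,-.195,.012]])*1.55,proj(sc,[.588,-.204,.115]))
E
```

```text
t: 20.45
tool_pos: [0.4194, -0.2024, 0.2533]
orientation: [2.415, 2.006, 0.001]
force: [0.4, -0.7, -0.5]
opening: 0.0574
opening: 0.0574
t: 21.45
tool_pos: [0.4203, -0.2004, 0.2526]
orientation: [3.12, 0.364, 0.002]
force: [-0.4, -0.5, -0.2]
opening: 0.0572
[ 0.4202509  -0.2004188   0.25256839] 0.05723786874293431 [[481.44788396  -6.7680786 ]
 [456.61252323   6.8777178 ]] [[254.63089546 196.28310938]]
```

View pics/w8.png

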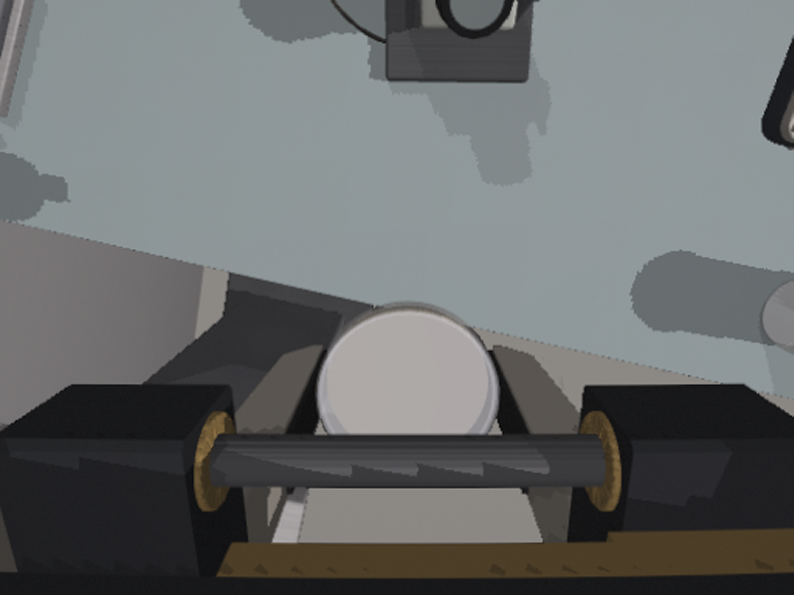

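The view shows the dish held level and centred in the fingers at (407,380). The stand plate's front edge runs (388,78)–(528,82) and the lens ring is cut off at the top, at (478,5). I'll tilt the tool by about 25°, which is needed later anyway, to bring the stand into view.

```bash
python3 -m inch '[[[0,0,-0.5,0,8.3,0,0],[0,0,-0.5,0,8.3,0,0],[0,0,-0.5,0,8.4,0,0],[0,0,0,0,0,0,0],[0,0,0,0,0,0,0]]]'
python3 - <<'E'
from h import *
from plant import robot
s,c=wrist(robot);pickle.dump((s,c),open("w9.pkl","wb"))
p=proj(c,[.588,-.204,.115])[0];print(p,s["opening"]);x,y=p.astype(int)
x0,y0=max(0,x-80),max(0,y-60);print(x0,y0)
cv2.imwrite("pics/w9.png",cv2.resize(c["image"][y0:y0+120,x0:x0+160],None,fx=5,fy=5,interpolation=cv2.INTER_CUBIC))
E
```

```text
t: 22.1
tool_pos: [0.4171, -0.2019, 0.2664]
orientation: [-3.003, -0.34, -0.663]
force: [0.6, 0.0, 0.2]
opening: 0.0572
[297.54017787  91.1525284 ] 0.05721176279309242
217 31
```

View pics/w9.png

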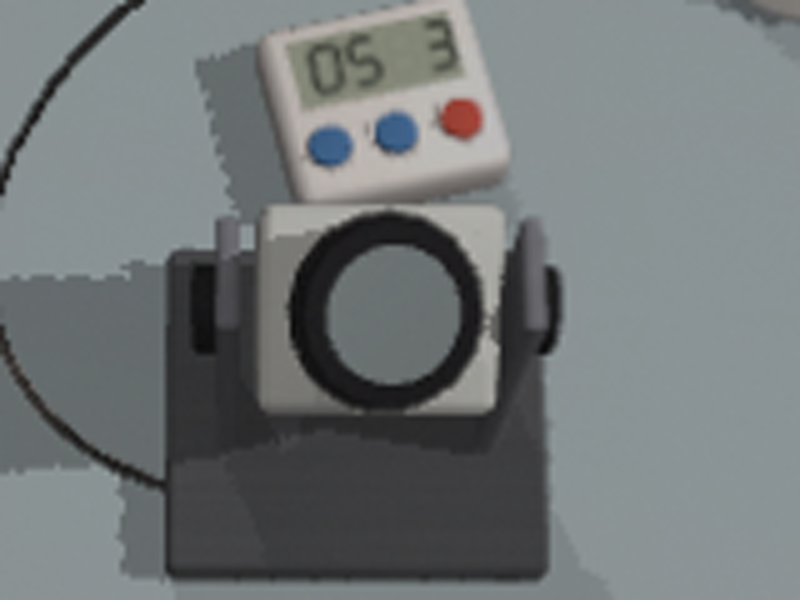

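The crop shows the stand nearly along the lens axis. The glass disc is centred at about (394,314), the dark ring spans 290–484 × 211–410, and the plate's front edge corners are (168,575) and (547,575) with the back-left corner at (168,252).

```bash
cat > st.py <<'E'
from h import *
from scipy.optimize import least_squares
s,c=pickle.load(open("w9.pkl","rb"));top=pickle.load(open("w8.pkl","rb"))[2];sc=pickle.load(open("w8.pkl","rb"))[3]
def glass(k,guess,lo=60):
    g=cv2.cvtColor(k["image"],6);m=(g>lo).astype(np.uint8);n,l,st,ce=cv2.connectedComponentsWithStats(m,connectivity=4)
    i=l[int(round(guess[1])),int(round(guess[0]))];return ce[i],st[i]
gw,stt=glass(c,(217+394/5,31+314/5));print("wrist glass",gw,stt)
gt,stt=glass(top,(259.4,204.6));print("top glass",gt,stt)
px=lambda u,v:np.array([217+u/5-.4,31+v/5-.4])
obs=[((.035,.055,.012),px(168,570)),((.035,-.055,.012),px(547,570)),((.135,.055,.012),px(170,251))]
def W(p,q):
    x,y,a,_=p;ca,sa=np.cos(a),np.sin(a);return np.array([x+ca*q[0]-sa*q[1],y+sa*q[0]+ca*q[1],q[2]])
def lens(p):return W(p,(.085-.05*np.sin(p[3]),0,.07+.05*np.cos(p[3])))
def f(p,pr=False):
    r=[(proj(c,W(p,q))[0]-o) for q,o in obs]+[(proj(c,lens(p))[0]-gw)*2,(proj(top,lens(p))[0]-gt)]
    if pr:print(np.array(r).round(2).tolist())
    return np.ravel(r)
o=least_squares(f,[.523,-.214,.2,.45]);p=o.x;f(p,True)
A=np.array([-np.sin(p[3])*np.cos(p[2]),-np.sin(p[3])*np.sin(p[2]),np.cos(p[3])])
print("stand",p,"lens",lens(p),"axis",A,"focus",lens(p)+.12*A,"std",np.sqrt(np.diag(np.linalg.inv(o.jac.T@o.jac))))
E
python3 st.py
```

```text
wrist glass [295.20263591  93.52718287] [282  80  27  28 607]
top glass [259.18181818 204.43636364] [255 201   9   8  55]
[[-0.64, 0.28], [0.92, 0.38], [-0.53, -0.78], [0.1, 0.0], [-0.05, 0.03]]
stand [ 0.52461936 -0.21590552  0.22526072  0.48043808] lens [ 0.58494734 -0.20208137  0.11433963] axis [-0.45049146 -0.10323001  0.88679254] focus [ 0.53088836 -0.21446898  0.22075473] std [0.00094658 0.00086596 0.01225668 0.01936319]
```

```bash
cat > go.py <<'E'
from h import *
import sys
from plant import robot
lens=np.array([.58495,-.2021,.11434]);A=np.array([-.4505,-.1032,.8868])
if len(sys.argv)>1: v=list(map(float,sys.argv[1:]));lens=np.array(v[:3]);A=np.array(v[3:6])
A/=np.linalg.norm(A);F=lens+.12*A;off=np.array([0,0,-.0102])
def goal(s):
    R=Ro.from_rotvec(s["orientation"]).as_matrix();d,_=Ro.align_vectors([-A],[R[:,2]]);ax=np.cross(R[:,2],-A);ang=np.arctan2(np.linalg.norm(ax),R[:,2]@-A)
    Rt=Ro.from_rotvec(ax/np.linalg.norm(ax)*ang).as_matrix()@R
    T=F-Rt@off;return R,T,R.T@(T-s["tool_pos"])*100,np.degrees(Ro.from_matrix(R.T@Rt).as_rotvec())
if __name__=="__main__":
    s=robot.read_state();R,T,d,r=goal(s);print("t",s["t"],"TCP",T,"shift cm",d.round(2),"turn deg",r.round(2),"q",s["q"].round(2))
    D=s["tool_pos"]+R@off;print("dish now",D.round(4),"err mm",((D-F)*1000).round(1),"tilt err",np.degrees(np.arccos(R[:,2]@-A)).round(2))
E
python3 go.py; python3 - <<'E'
from h import *
s,c,_,_=pickle.load(open("w8.pkl","rb"))
T=np.array(c["tool_from_camera"])
g=cv2.cvtColor(c["image"],6)
h=cv2.HoughCircles(g,cv2.HOUGH_GRADIENT,1,10,param1=100,param2=12,minRadius=52,maxRadius=62)
for q in h[0][:4]:
    p=cv2.undistortPoints(np.array([[q[:2]]],float),np.array(c["K"]),np.array(c["distortion"]))[0,0];d=T[:3,:3]@[*p,1];o=T[:3,3]
    print(q,o+d*(-.0252-o[2])/d[2])
E
```

```text
t 22.15 TCP [ 0.53548546 -0.21343128  0.21170992] shift cm [7.82 3.82 9.72] turn deg [0.   2.64 0.  ] q [-0.88 -0.59  2.08  0.39  1.46  0.46]
dish now [ 0.4138 -0.2024  0.2762] err mm [-117.1   12.1   55.4] tilt err 2.64
[263.5 261.5  61.4] [-0.00327121  0.00116307 -0.0252    ]
[262.5 248.5  54.8] [ 0.00369272  0.00067172 -0.0252    ]
[342.5 305.5  52.6] [-0.02834944  0.04178526 -0.0252    ]
```

```bash
python3 - <<'E'
from h import *
from scipy.optimize import least_squares
for f in("w8.pkl","w9.pkl"):
    c=pickle.load(open(f,"rb"))[1];T=np.array(c["tool_from_camera"]);im=c["image"]
    m=(im.min(2)>140).astype(np.uint8);_,l,st,_=cv2.connectedComponentsWithStats(m)
    i=l[250,262];print(f,st[i],im[250,262])
    ct=max(cv2.findContours((l==i).astype(np.uint8),0,1)[0],key=len)[:,0].astype(float)
    ct=ct[ct[:,1]<268]
    p=cv2.undistortPoints(ct[:,None],np.array(c["K"]),np.array(c["distortion"]))[:,0];d=np.c_[p,np.ones(len(p))]@T[:3,:3].T;o=T[:3,3]
    P=(o+d*((-.0252-o[2])/d[:,2])[:,None])[:,:2]
    r=least_squares(lambda v:np.hypot(P[:,0]-v[0],P[:,1]-v[1])-v[2],[0,0,.029],loss="soft_l1",f_scale=.0005);print(r.x*1000,len(P),np.abs(r.fun).mean())
E
```

```text
w8.pkl [ 206  201  114   79 7636] [167 169 173]
[ 0.26682934  0.68814382 27.70150283] 186 0.00012662825013711447
w9.pkl [ 206  200  114   80 7666] [153 160 164]
[ 1.33694775  0.86481473 27.71718858] 202 0.0004047750689189065
```

```bash
cat > look.py <<'E'
from h import *
import sys
from plant import robot
s,c=wrist(robot);pickle.dump((s,c),open(sys.argv[1],"wb"))
g=proj(c,[.58495,-.2021,.11434])[0];m=(cv2.cvtColor(c["image"],6)>60).astype(np.uint8);_,l,st,ce=cv2.connectedComponentsWithStats(m,connectivity=4)
i=l[int(round(g[1])),int(round(g[0]))];print(s["tool_pos"],"pred",g,"glass",ce[i],st[i])
E
python3 -m inch '[[[2,0,0,0,0,0,0],[2,0,0,0,0,0,0],[0,0,0,0,0,0,0],[0,0,0,0,0,0,0],[0,0,0,0,0,0,0]]]'; python3 look.py wa.pkl
python3 -m inch '[[[0,3,0,0,0,0,0],[0,3,0,0,0,0,0],[0,3,0,0,0,0,0],[0,0,0,0,0,0,0],[0,0,0,0,0,0,0]]]'; python3 look.py wb.pkl
```

```text
t: 22.65
tool_pos: [0.4534, -0.192, 0.2827]
orientation: [-3.0, -0.346, -0.662]
force: [0.3, 0.1, -1.0]
opening: 0.0573
[ 0.45339905 -0.19202552  0.28271609] pred [296.54358849 130.7164582 ] glass [296.39177102 130.84257603] [284 118  26  27 559]
t: 23.2
tool_pos: [0.4731, -0.2805, 0.2825]
orientation: [-3.0, -0.341, -0.663]
force: [0.2, 0.5, 0.4]
opening: 0.0571
[ 0.47311589 -0.28053027  0.28248929] pred [217.56321015 130.13578381] glass [217.06060606 130.3083779 ] [204 117  27  27 561]
```

```bash
cat >> st.py <<'E'
print("--- multi")
O=[];G=[(c,gw)]
for fn,g in(("wa.pkl",(296.39,130.84)),("wb.pkl",(217.06,130.31))):
    k=pickle.load(open(fn,"rb"))[1];G.append((k,np.array(g)))
for k,_ in G:
    gr=cv2.cvtColor(k["image"],6)
    for q in((.035,.055,0),(.035,-.055,0),(.135,.055,.012)):
        a=proj(k,W(p,q))[0]
        if a.min()<8:continue
        b=cv2.cornerSubPix(gr,a.astype(np.float32).reshape(1,1,2),(4,4),(-1,-1),(3,50,.01))[0,0];print(q,a.round(1),b.round(1),end="; ")
        if np.hypot(*(a-b))<4:O.append((k,q,b))
def f2(p):
    return np.ravel([proj(k,W(p,q))[0]-b for k,q,b in O]+[(proj(k,lens(p))[0]-g)*2 for k,g in G])
o=least_squares(f2,p,loss="soft_l1");p=o.x
A=np.array([-np.sin(p[3])*np.cos(p[2]),-np.sin(p[3])*np.sin(p[2]),np.cos(p[3])])
print("\n",f2(p).reshape(-1,2).round(1).tolist(),"\nstand",p,"lens",lens(p),"axis",A)
E
python3 st.py | sed -n '/multi/,$p'
```

```text
--- multi
(0.035, 0.055, 0) [249.9 147.5] [250.  146.2]; (0.035, -0.055, 0) [325.3 147.5] [325.5 146.2]; (0.135, 0.055, 0.012) [250.1  80. ] [250.9  80.9]; (0.035, 0.055, 0) [251.8 175.1] [252.2 174.2]; (0.035, -0.055, 0) [325.7 175.5] [325.6 174.8]; (0.135, 0.055, 0.012) [252.2 108.6] [252.6 109.6]; (0.035, 0.055, 0) [190.9 174.9] [189.7 173.8]; (0.035, -0.055, 0) [264.8 174.9] [264.2 173.8]; (0.135, 0.055, 0.012) [191.9 108.4] [191.9 108.4]; 
 [[-0.2, 0.7], [-0.3, 0.6], [-1.0, -1.5], [-0.5, 0.3], [0.0, 0.1], [-0.5, -1.6], [1.2, 0.5], [0.5, 0.5], [-0.1, -0.6], [-0.2, 0.3], [-0.0, -0.1], [0.9, -0.2]] 
stand [ 0.52556427 -0.21560103  0.22601575  0.50083982] lens [ 0.58500494 -0.20193297  0.11385898] axis [-0.46795041 -0.10760266  0.87717962]
```

```bash
sed -i 's/off=np.array(\[0,0/off=np.array([.0005,0/; s/lens=np.array(\[.58495,-.2021,.11434\]);A=np.array(\[-.4505,-.1032,.8868\])/lens=np.array([.585,-.202,.1141]);A=np.array([-.4587,-.1053,.8824])/' go.py; python3 go.py
```

```text
t 23.25 TCP [ 0.53420799 -0.21366048  0.21074623] shift cm [ 3.7  -5.08  9.68] turn deg [-0.11  3.11 -0.  ] q [-0.9  -0.3   1.84  0.4   1.42  0.42]
dish now [ 0.4695 -0.2809  0.2923] err mm [-60.5 -66.3  72.3] tilt err 3.11
```

```bash
python3 -m inch '[[[1.2,-1.7,2.4,0,0,0,0],[1.2,-1.7,2.4,0,0,0,0],[1.3,-1.7,2.4,0,0,0,0],[0,0,2.4,0,3.1,0,0],[0,0,0,0,0,0,0]]]'; python3 -m inch '[[[0,0,0,0,0,0,0],[0,0,0,0,0,0,0],[0,0,0,0,0,0,0]]]'|head -1; python3 go.py
```

```text
t: 23.75
tool_pos: [0.5326, -0.2105, 0.2077]
orientation: [-2.972, -0.342, -0.738]
force: [-1.0, 0.1, -0.9]
opening: 0.0574
t: 24.05
t 24.05 TCP [ 0.53420814 -0.21366115  0.21074624] shift cm [-0.18 -0.14  0.27] turn deg [ 0.08 -0.09 -0.  ] q [-0.73 -0.29  1.97  0.43  1.19  0.5 ]
dish now [ 0.5305 -0.2159  0.2232] err mm [ 0.6 -1.3  3.2] tilt err 0.12
```

```bash
python3 -m inch '[[[-0.18,-0.14,0.27,0,0,0,0],[0,0,0,0,0,0,0],[0,0,0,0,0,0,0],[0,0,0,0,0,0,0]]]'; python3 go.py; python3 - <<'E'
from h import *
from plant import robot
s=robot.read_state();R=Ro.from_rotvec(s["orientation"]).as_matrix();D=s["tool_pos"]+R@[.0005,0,-.0252]
for n in("scene","top"):
    c=robot.read_camera(n);im=c["image"];p=proj(c,D)[0];x,y=p.astype(int)
    m=(im.min(2)>125).astype(np.uint8)[y-20:y+20,x-20:x+20];_,l,st,ce=cv2.connectedComponentsWithStats(m)
    i=l[20,20];print(n,p.round(1),im[y,x],ce[i]+[x-20,y-20],st[i]);cv2.imwrite(f"pics/{n}9.png",im)
    # crank peg still at index, jaw state
E
```

```text
t: 24.45
tool_pos: [0.5337, -0.2127, 0.2087]
orientation: [-2.976, -0.34, -0.745]
force: [-0.3, -0.4, -0.2]
opening: 0.0572
t 24.45 TCP [ 0.53420807 -0.21366084  0.21074624] shift cm [ 0.12  0.1  -0.17] turn deg [-0.06 -0.02  0.  ] q [-0.73 -0.29  1.98  0.43  1.18  0.5 ]
dish now [ 0.5295 -0.2137  0.2179] err mm [-0.5  0.9 -2. ] tilt err 0.06
scene [238.3 179.5] [38 37 35] [236.40483384 177.92749245] [  0   0  40  40 993]
top [264.3 218.9] [151 164 168] [264.06034483 214.8362069 ] [ 12  12  17  11 116]
```

```bash
python3 -m inch '[[[0,0,0,0,0,0,0],[0,0,0,0,0,0,0],[0,0,0,0,0,0,0]]]'|head -2; python3 go.py; python3 -m inch '[[[0.08,0.06,-0.12,0,0,0,0],[0,0,0,0,0,0,0],[0,0,0,0,0,0,0],[0,0,0,0,0,0,0],[0,0,0,0,0,0,0]]]'|head -2;python3 -m inch '[[[0,0,0,0,0,0,0],[0,0,0,0,0,0,0],[0,0,0,0,0,0,0],[0,0,0,0,0,0,0],[0,0,0,0,0,0,0]]]'|head -2; python3 go.py
```

```text
t: 24.85
tool_pos: [0.5338, -0.2126, 0.2087]
t 24.85 TCP [ 0.53420809 -0.21366093  0.21074624] shift cm [ 0.11  0.11 -0.18] turn deg [-0.07 -0.03  0.  ] q [-0.73 -0.29  1.98  0.43  1.18  0.5 ]
dish now [ 0.5295 -0.2136  0.2179] err mm [-0.4  1.  -2.1] tilt err 0.07
t: 25.35
tool_pos: [0.534, -0.2132, 0.2101]
t: 25.85
tool_pos: [0.534, -0.2132, 0.2101]
t 25.85 TCP [ 0.5342081  -0.21366095  0.21074624] shift cm [ 0.03  0.05 -0.05] turn deg [-0.06 -0.03 -0.  ] q [-0.73 -0.28  1.98  0.43  1.18  0.5 ]
dish now [ 0.5298 -0.2142  0.2193] err mm [-0.2  0.5 -0.6] tilt err 0.07
```

```bash
python3 - <<'E'
from h import *
from scipy.optimize import least_squares
from plant import robot
s,c=wrist(robot);T=np.array(c["tool_from_camera"]);im=c["image"]
m=(im.min(2)>130).astype(np.uint8);_,l,st,_=cv2.connectedComponentsWithStats(m);i=l[250,262]
ct=max(cv2.findContours((l==i).astype(np.uint8),0,1)[0],key=len)[:,0].astype(float);ct=ct[ct[:,1]<268]
p=cv2.undistortPoints(ct[:,None],np.array(c["K"]),np.array(c["distortion"]))[:,0];d=np.c_[p,np.ones(len(p))]@T[:3,:3].T;o=T[:3,3]
P=(o+d*((-.0252-o[2])/d[:,2])[:,None])[:,:2]
r=least_squares(lambda v:np.hypot(P[:,0]-v[0],P[:,1]-v[1])-v[2],[0,0,.029],loss="soft_l1",f_scale=.0005)
print(st[i],r.x*1000,np.abs(r.fun).mean(),s["opening"],np.abs(s["dq"]).max(),s["force"])
if np.abs(r.x[:2]).max()<.003 and s["opening"]>.055: robot.close_job();print("closed")
E
```

```text
[ 203  200  119   80 7865] [ 1.47148675  0.83288182 27.7655013 ] 0.00022520501544949669 0.057583291863816194 0.00230164520910288 [ 0.26626892  0.6692316  -0.00855683]
the job is handed in; nothing more can be done
closed
```

I took the crank once all the way round, lifted the dish out and handed in the job at about 26 s with the dish held at the inspection camera.

**Crank:** The peg slipped to the edge of the pads near half a turn. I let go with the force at about 30 N, turned the tool and regripped. The second half was turned with the tool rotating along with the peg. In the wrist picture afterwards the peg stood within about 0.5 mm (roughly 1°) of where it started, and the lip was clear of the dish. I did not look at the peg again after that.

**Dish:** By the arm's reading, the underside centre is less than 1 mm from my computed viewing place. It is aimed within 0.1° of my computed lens axis. The dish was still in place in the fingers (opening 57.6 mm) and the arm was still.

**Uncertain or disagreeing:**
- **Lens:** Three wrist views agreed on the lens position to about 0.5 pixel.
- **Tilt:** Two fits of the camera tilt gave 0.48 and 0.50 rad. I used 0.49, so the aim could be off by about 1°.
- **Dish offset:** The last wrist check put the dish about 1.5 mm off tool centre. I had assumed 0.5 mm, and the difference is within calibration error.
- **Outside cameras:** The check of the held dish in the scene view was no use, because its mask merged with the background. In the top view the dish mask lay about 4 pixels from the prediction. The gripper probably hides part of the dish there, so I did not rely on either.

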